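# Snap the tube attachment onto the vortex mixer

### The job

Fit the orange microtube attachment onto the vortex mixer: set it flat and centred on the mixer's sprung blue platform and press it down until all three yellow clips snap over its white flange, never pushing the platform down with more than 16 N. Then, with it clipped on, tug it gently upward so the platform rises at least 2 mm, to prove that it holds, and let go. Leave the grey cup attachment, the jar and the tube rack where they are.

Things in the scene. Friction and masses are not known exactly. Their poses are not given: they have to be found in the camera images.
- tube_head: Loose microtube attachment, 105 to 210 g: white disc flange 72 mm across, 3 mm thick, and on it an orange cylinder 46 mm across from 3 to 62 mm height, with seven black holes marked in its flat solid top. Stands flange down on the bench. Origin: centre of the flange's underside, z up its axis; yaw does not matter. Grip the orange part with the TCP 42 to 50 mm above the origin, clear of the clips.
- mixer: Vortex mixer, fixed to the bench: round white base 132 mm across, 78 mm high, on a 150 mm square grey foot; dial and green switch on its -x side are decoration. Origin: centre of its underside, z up. On its axis a locked height column carries the flat round blue platform, 92 mm across. The platform's top, the seat, stands 102 to 138 mm above the origin: it differs each time and is not measured.
- platform (a joint): Sprung platform on the column (m): 0 unloaded, positive pushed down (bottom stop 0.010, hard), negative pulled up (top stop -0.006). Spring 2 N per mm both ways, well damped; sags about 1 mm with the attachment on it. It sinks 4 to 7 mm, the clips with it, before they give way, then jumps up against the flange. This value does not tell the column height.
- clip0 (a joint): One of three yellow clips, 14 mm wide, on the platform rim, at the mixer's own +x. Slides radially outward (m): 0 when free, 0 to 0.002 (0.001 if centred) gripping a flange home under its nose, 0.003 as the nose rides over the rim. Nose underside 4 mm above the seat; above it a steep lead-in slope up to 15 mm, 2 mm outside the flange: a flange set down centred first rests 10 mm above the seat.
- clip1 (a joint): Second clip, like clip0, 120 degrees counterclockwise from it seen from above. As the flange is pressed down it spreads all three clips: the push climbs to a peak somewhere between 7 and 14 N in all (it varies with hidden friction), then falls off suddenly as the clips ride over the rim and snap shut above the flange. Pulled up, they hold it, with about 1 mm play.
- clip2 (a joint): Third clip, like clip0, 240 degrees counterclockwise from it seen from above; same meaning of its value.
- cup_head: Bystander: the grey cup attachment, loose, same white flange (72 mm) but with a narrow grey stem and a black rubber cup, 60 mm high. Origin: centre of underside. Not to be moved.
- bottle: Bystander: loose amber jar with a white cap, 52 mm across, 85 mm high. Origin: centre of underside. Not to be moved.
- tube_rack: Bystander: loose orange rectangular rack, 110 (its x) x 70 x 35 mm, with small clear tubes standing up to 49 mm. Origin: centre of underside. Not to be moved.

How it is judged (in metres and radians):
On the way:
1. with all three clips gripping its flange, the attachment is tugged upward so that the platform rises at least 1 mm above its unloaded height (horizontal distance between tube_head and mixer below 0.004 m and angle between tube_head's own z axis and vertical below 0.08 rad and value of joint each of clip0, clip1, clip2 below 0.0026 m and (value of joint each of clip0, clip1 above 0.0002 m or value of joint each of clip0, clip2 above 0.0002 m or value of joint each of clip1, clip2 above 0.0002 m) and value of joint platform below -0.001 m), for 0.1 s.
At the end, for the whole second after the job is handed in: Tube attachment at rest, released and upright (0.08 rad) on the mixer platform, centred within 4 mm, all three clips gripping its flange (each below 2.6 mm, at least two above 0.2 mm), platform back at its rest height (-1 to 1.5 mm), bystanders within 15 mm of where they stood (horizontal distance between tube_head and mixer below 0.004 m and angle between tube_head's own z axis and vertical below 0.08 rad and value of joint each of clip0, clip1, clip2 below 0.0026 m and (value of joint each of clip0, clip1 above 0.0002 m or value of joint each of clip0, clip2 above 0.0002 m or value of joint each of clip1, clip2 above 0.0002 m) and linear speed of tube_head below 0.02 m/s and value of joint platform between -0.001 and 0.0015 m and contact force between the fingers and tube_head below 0.05 N and distance of each of cup_head, bottle, tube_rack from where it was at the start of the episode below 0.015 m); the robot touches nothing.
It fails at once if the platform is pushed down with more than 16 N, that is by more than 8 mm (value of joint platform above 0.008 m).
It fails at once if the grey cup attachment is moved by more than 15 mm or tipped (distance of cup_head from where it was at the start of the episode above 0.015 m or angle between cup_head's own z axis and vertical above 0.3 rad).
It fails at once if the jar is moved by more than 15 mm or tipped (distance of bottle from where it was at the start of the episode above 0.015 m or angle between bottle's own z axis and vertical above 0.3 rad).
It fails at once if the tube rack is moved by more than 15 mm or tipped (distance of tube_rack from where it was at the start of the episode above 0.015 m or angle between tube_rack's own z axis and vertical above 0.3 rad).
It also fails if it takes over 61 s, if anything falls off the work surface, if the arm or the gripper's body presses on something with over 40 N, if the wrist force passes 120 N, or if a joint passes its speed limit or range.

### The arm

A 6-joint arm with a two-finger parallel gripper is mounted at the origin on the work surface. World frame = base frame: x ahead of the robot, y to its left, z up, the work surface at z = 0. Lengths are in mm, angles in rad, forces in N, time in s.
With the tool pointing down it reaches from about 275 to 775 mm from the base axis. Payload 14.6 kg.
Tool frame: the origin (TCP) lies between the finger pads, 19 mm behind the fingertips; this is the grasp point; z points along the fingers, y is the line along which they close (so a half turn about z gives the same grasp; the last joint's range is limited). The gripper opens to 85 mm and grips with 20 to 120 N. Pads are 22 mm wide; open, the fingers measure 114 mm over their backs; the gripper's body (76 mm by 85 mm) begins 54 mm behind the grasp point. The pads swing forward as they close: fully open they stand 13 mm farther back than shut.
Start: joints at [1.051, 0.263, -0.048, 1.259, 0, 1.415], TCP at [187.305, 490.454, 249.978] pointing down, gripper open.
Joint ranges: [-2.65, 2.65], [-0.89, 1.7], [-1.18, 1.37], [-2.13, 2.11], [-1.35, 1.29], [-3.14, 3.14]. Speed limits (rad/s): [1.89, 1.89, 2.57, 2.79, 3.14, 3.14].

### API

Orientations are given as a unit quaternion [x, y, z, w].
In Python, from cell import * gives the robot as it stands. The module is installed in compiled form; this text tells all that it offers.
- The arm moves only by the tool servo_tool, never from a script. Its argument "steps" is a list of rows, each a list of 5 numbers: the shift along the tool's x, y, z in mm, then the turn about the tool's z in rad, then the opening, from 0 (shut) to 1 (fully open). A call has 1 to 12 rows; each row is the pose to reach, as a shift and turn from the pose commanded when the call began, along the tool's axes at that moment; what a row does not reach only later rows make up. A row lasts 1/8 s, in which the tool goes at most 62.5 mm and 10.7 degrees, less where a joint would pass 70% of its speed; a pose out of reach is approached as far as the arm can. A call with a gripper value outside its range is refused whole. The fingers move at their own pace and stop on an object; "squeeze" is the grip in N (left out, the last holds). Time passes only in rows, so rows that repeat a pose let the fingers close. It gives the time, the measured TCP pose, the force, the opening and the grip force at its end, in the units of the state.
- get_obs(): the state, without advancing time (a new reading comes with each control period).
- read_camera(name): name is "scene" or "top" or "wrist"; returns (picture, depth): 420x560x3 uint8, blue, green, red; 420x560 float32, mm along the optical axis (not along the pixel's ray), 0 where there is no reading.
- get_calibration(name): a dict with "K" (3x3 intrinsics, pixels), "R" (3x3) and "t" (3): a world point X has camera coordinates R X + t. Camera axes: x right, y down, z forward; pixel columns grow to the right and rows downward; lengths in mm; the calibration is good to about 2 mm. A picture is of the moment at which its call begins: read the wrist's pose just before it. get_calibration takes no time and is no camera call; for the wrist camera it gives the pose at the moment of the call.
- close_job(): hands the job in; it is judged then, once.
The state is a dict: "time_s": time; "qpos": joint angles; "qvel": joint speeds; "joint_torque": joint torques, N m; "ee_pos": TCP position; "ee_rot": TCP orientation; "contact_force": force on the tool from outside, world axes, zero at the start; "torque": the same for the moment, N m; "gripper_width": opening from 0.0 (shut) to 1.0 (fully open); "grasp_force": force on a finger pad.
Only numpy, scipy, OpenCV 4.12 (cv2) and the standard library are available. Lean on these libraries where they do the work, as an engineer would, in place of code of your own. Each camera call takes 0.05 s, during which the arm holds its last target. There are 200 camera calls.

## Working session

There is one attempt and no reset: what is moved stays moved. The work goes in short steps, Python scripts to look and compute and a tool call to move; the robot and the scene stay as the last step left them, time stands still between calls to the robot, and variables do not carry over. Pictures are saved under pics/ and viewed, at most 10 in all, crops included, and the job is handed in when it is done.

Besides the shell and the picture viewer there is one more tool, called after "Request:" in YAML: its name, and indented under it one key for each argument. servo_tool: Moves the arm, as the interface text tells. Its arguments: {"type":"object","properties":{"steps":{"type":"array","items":{"type":"array","items":{"type":"number"}}},"squeeze":{"type":"number"}},"required":["steps"]}

```bash
mkdir -p pics; cat > h.py <<'E'
from cell import *
import numpy as np, cv2
def pts(d,c):
    K,R,t=[np.array(c[k],float) for k in "KRt"]
    v,u=np.mgrid[:d.shape[0],:d.shape[1]]
    P=np.stack([(u-K[0,2])/K[0,0]*d,(v-K[1,2])/K[1,1]*d,d],-1)
    return (P-t.ravel())@R
def ray(u,v,c,z):
    K,R,t=[np.array(c[k],float) for k in "KRt"]
    r=R.T@np.linalg.solve(K,[u,v,1]); o=-R.T@t.ravel()
    return o+r*(z-o[2])/r[2]
E
python3 - <<'E'
from h import *
ims=[]
for n in("scene","top"):
    c=get_calibration(n);p,d=read_camera(n);np.savez(f"{n}.npz",p=p,d=d,**c);cv2.imwrite(f"pics/{n}.png",p)
    P=pts(d,c);hsv=cv2.cvtColor(p,cv2.COLOR_BGR2HSV)
    print(n,c["K"],-np.array(c["R"]).T@np.array(c["t"]).ravel())
    for nm,lo,hi in(("orange",(5,120,100),(20,255,255)),("yellow",(22,120,100),(35,255,255)),("blue",(95,120,60),(125,255,255))):
        m=cv2.inRange(hsv,lo,hi);k,l,s,ce=cv2.connectedComponentsWithStats(m)
        for i in range(1,k):
            if s[i,4]>40:
                q=P[(l==i)&(d>0)]
                print(nm,s[i],ce[i].round(1),np.median(q,0).round(1) if len(q) else 0,q.min(0).round(),q.max(0).round())
E
```

```text
scene [[468.2176852    0.         284.24939973]
 [  0.         468.2176852  211.27251187]
 [  0.           0.           1.        ]] [1168.30458526 -410.83099055  818.56962937]
orange [359   0  16  30 327] [365.5  13.1] [-575.2 1433.9 -122. ] [-593. 1378. -216.] [-559. 1490.  -45.]
orange [393   0  16  45 289] [399.9  25.6] [-574.8 1726.7 -270.1] [-592. 1686. -389.] [-558. 1791. -113.]
orange [406   6  13  43 148] [411.   28.5] [-574.4 1833.6 -310. ] [-593. 1795. -426.] [-556. 1870. -161.]
orange [378  12   6  23  41] [380.5  24.5] [-575.9 1565.2 -218.6] [-586. 1552. -274.] [-567. 1582. -151.]
orange [331 150  43  34 666] [350.8 168.5] [490.4 327.9  31.7] [364. 308.  -2.] [523. 420.  45.]
orange [349 152   8   8  42] [352.  156.2] [447.8 365.9  37.7] [430. 350.  32.] [460. 379.  44.]
orange [123 264  28  34 678] [137.6 280.1] [ 509.5 -291.1   55. ] [ 413. -312.   -1.] [ 523. -253.   67.]
orange [215 273  24  17 201] [226.9 282.8] [ 629.9 -152.5   58.7] [ 603. -168.   45.] [ 637. -120.   69.]
yellow [480   7  34  21 428] [495.7  17.6] [449.1 888.7 294.8] [397. 880. 274.] [486. 920. 31
[... 567 characters left out ...]
.55400515]
 [  0.           0.           1.        ]] [ 323.04105384   43.22236311 1201.23685066]
orange [338 181  18  13  60] [344.2 189.3] [ 591.9 -130.2   57.9] [ 586. -160.   44.] [ 619. -117.   66.]
orange [397 215  23  21 320] [408.  225.6] [ 494.  -283.2   61.1] [ 474. -332.   -5.] [ 532. -265.   67.]
orange [138 230  36  47 868] [156.8 252.2] [460.5 349.   34.8] [402. 310.  -4.] [524. 407.  42.]
blue [465  91  51  37 359] [482.7 117.4] [ 774.9 -516.4   24.1] [ 756. -623.    2.] [ 859. -481.   42.]
blue [ 23 150   9  54 209] [ 26.7 176.4] [680.  698.8  21. ] [607. 684.  12.] [755. 715.  27.]
blue [235 184  37  37 984] [252.9 202.2] [561.3  97.5 117.1] [516.  54. 111.] [606. 141. 125.]
```

View pics/scene.png

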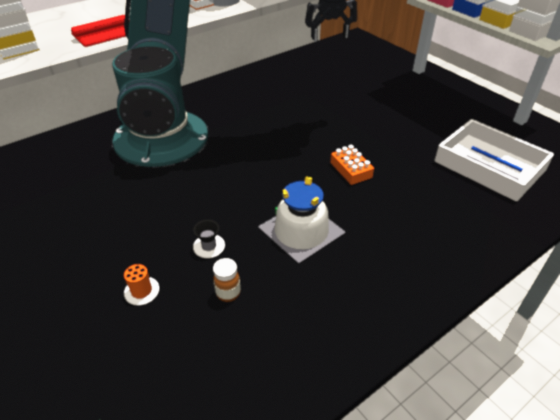

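View pics/top.png

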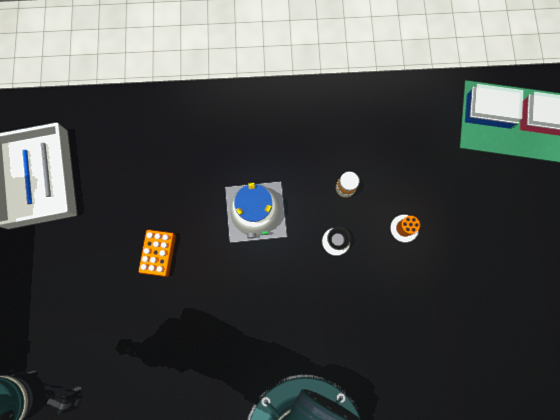

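The scene view shows the orange head at about (137,280), the mixer at (302,195), the cup at (208,238) and the jar at (227,280). The top view shows the head's top at (410,225), the platform at (253,203), the cup at (337,240), the jar at (348,184) and the rack at (157,253).

```bash
python3 - <<'E'
from h import *
from scipy.spatial.transform import Rotation as Ro
o=get_obs();M=Ro.from_quat(o["ee_rot"]).as_matrix();print(o["time_s"],o["ee_pos"],M.round(3).tolist())
for n in("scene","top"):
    f=np.load(n+".npz");c={k:f[k] for k in "KRt"};P=pts(f["d"],c);hsv=cv2.cvtColor(f["p"],cv2.COLOR_BGR2HSV)
    # bright white blobs on z~3 (flanges); blue seat
    m=cv2.inRange(hsv,(95,120,60),(125,255,255));q=P[(m>0)&(abs(P[...,0]-561)<60)&(abs(P[...,1]-97)<60)&(P[...,2]>90)]
    print(n,"seat",len(q),np.percentile(q[:,2],[10,50,90]))
    a=q[abs(q[:,2]-np.median(q[:,2]))<4];print((a.min(0)+a.max(0))/2)
    k=(abs(P[...,0]-497)<60)&(abs(P[...,1]+285)<60)
    q=P[k&(P[...,2]>54)];print("tubetop",len(q),np.median(q,0),(q.min(0)+q.max(0))/2)
    mm=(k&(hsv[...,1]<60)&(hsv[...,2]>120)).astype(np.uint8);x,y,w,h=cv2.boundingRect(mm);print("flange",x,y,w,h,ray(x+w/2-.5,y+h/2-.5,c,3))
c=get_calibration("wrist");R=np.array(c["R"]);C=-R.T@np.array(c["t"]).ravel();print("wrist cam in tool",M.T@(C-o["ee_pos"]),(R@M).round(2).tolist(),c["K"])
E
```

```text
0.1 [187.18195371 490.26003469 249.59464215] [[-0.934, 0.357, -0.0], [0.357, 0.934, -0.001], [0.0, -0.001, -1.0]]
scene seat 768 [116.07263771 118.01747037 119.81541354]
[559.59746649  99.1077234  118.06310799]
tubetop 363 [ 500.33478073 -289.5039984    63.13842225] [ 498.31302264 -288.97416909   60.79269654]
flange 124 277 36 28 [ 495.60691104 -288.74361067    3.        ]
top seat 981 [114.34783822 117.08187932 119.50340981]
[560.73830545  97.85582165 117.07900502]
tubetop 274 [ 496.57060167 -287.62431097   62.21489517] [ 496.45721391 -288.66417803   60.83017425]
flange 390 215 28 27 [ 496.85192836 -287.48665365    3.        ]
wrist cam in tool [  82.60131983   -0.7445429  -123.63764058] [[-0.0, 1.0, 0.0], [-0.95, -0.0, -0.32], [-0.32, -0.0, 0.95]] [[310.01021354   0.         278.19040627]
 [  0.         310.01021354 209.31496449]
 [  0.           0.           1.        ]]
```

Request:
servo_tool:
  steps:
    - [-40, -43, 0, 0, 1]
    - [-80, -87, 0, 0, 1]
    - [-120, -130, 0, 0, 1]
    - [-160, -174, 0, 0, 1]
    - [-200, -217, 0, 0, 1]
    - [-240, -261, 0, 0, 1]
    - [-280, -304, 0, 0, 1]
    - [-320, -348, 0, 0, 1]
    - [-360, -391, 0, 0, 1]
    - [-400, -435, 0, 0, 1]
    - [-440, -478, 0, 0, 1]
    - [-480, -522, 0, 0, 1]

```text
time_s: 1.6
ee_pos: [449.7, -170.5, 249.8]
ee_rot: [0.182, 0.983, 0.0, -0.0]
contact_force: [0.3, 0.4, -0.3]
gripper_width: 0.994
grasp_force: 0.0
```

Request:
servo_tool:
  steps:
    - [-40, -43, 20, 0, 1]
    - [-70, -80, 45, 0, 1]
    - [-87, -94, 60, 0, 1]
    - [-87, -94, 60, 0, 1]
    - [-87, -94, 60, 0, 1]

```text
time_s: 2.22
ee_pos: [497.0, -286.6, 190.4]
ee_rot: [0.181, 0.983, 0.0, -0.0]
contact_force: [-1.1, 0.9, 0.4]
gripper_width: 1.0
grasp_force: 0.0
```

```bash
cat > look.py <<'E'
from h import *
from scipy.spatial.transform import Rotation as Ro
import sys
def look(name):
    o=get_obs();c=get_calibration("wrist");p,d=read_camera("wrist")
    cv2.imwrite(f"pics/{name}.png",p);np.savez(name+".npz",p=p,d=d,**c)
    return o,Ro.from_quat(o["ee_rot"]).as_matrix(),c,p,d
def circ(q):  # least-squares circle
    A=np.c_[2*q,np.ones(len(q))];s=np.linalg.lstsq(A,(q**2).sum(1),rcond=None)[0];return s[:2],np.sqrt(s[2]+s[:2]@s[:2])
E
python3 - <<'E'
from look import *
o,M,c,p,d=look("w1");P=pts(d,c);hsv=cv2.cvtColor(p,cv2.COLOR_BGR2HSV)
print(o["time_s"],o["ee_pos"],o["contact_force"],o["qpos"])
q=P[(abs(P[...,2]-62)<6)&(abs(P[...,0]-497)<50)&(abs(P[...,1]+288)<50)]
print("top",len(q),np.median(q,0),(q.min(0)+q.max(0))/2,np.ptp(q,axis=0))
E
```

```text
2.225 [ 496.98364121 -286.64208083  190.39314969] [-1.11883865  0.9002507   0.42860305] [-6.65206341e-01  3.69549654e-01 -5.29479545e-02  1.14847736e+00
  8.25393054e-05 -3.00710034e-01]
top 2136 [ 496.15131905 -290.08892982   62.0032049 ] [ 497.06572479 -290.56725174   60.09275519] [45.12159893 45.12962091  8.17021479]
```

View pics/w1.png

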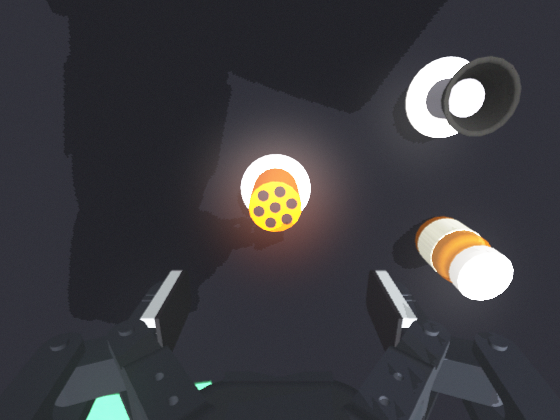

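The wrist view shows the head's top centred at about (275,207) between the fingers. The cup (465,95) and jar (480,270) are well clear.

Request:
servo_tool:
  steps:
    - [-1, -2.5, 40, 0, 1]
    - [-1, -2.5, 80, 0, 1]
    - [-1, -2.5, 115, 0, 1]
    - [-1, -2.5, 135, 0, 1]
    - [-1, -2.5, 144, 0, 1]
    - [-1, -2.5, 144, 0, 1]
    - [-1, -2.5, 144, 0, 1]

```text
time_s: 3.15
ee_pos: [497.7, -290.2, 47.1]
ee_rot: [0.181, 0.983, -0.0, 0.001]
contact_force: [-0.2, 0.0, 0.2]
gripper_width: 0.998
grasp_force: 0.0
```

Request:
servo_tool:
  steps:
    - [0, 0, 0, 0, 0.7]
    - [0, 0, 0, 0, 0.6]
    - [0, 0, 0, 0, 0.5]
    - [0, 0, 0, 0, 0.3]
    - [0, 0, 0, 0, 0.2]
    - [0, 0, 0, 0, 0.2]
    - [0, 0, 0, 0, 0.2]
    - [0, 0, 0, 0, 0.2]
  squeeze: 60

```text
time_s: 4.15
ee_pos: [497.4, -290.0, 46.5]
ee_rot: [0.181, 0.983, -0.0, 0.0]
contact_force: [-0.8, 1.5, 8.7]
gripper_width: 0.521
grasp_force: 60.6
```

Request:
servo_tool:
  steps:
    - [0, 0, -10, 0, 0.2]
    - [0, 0, -40, 0, 0.2]
    - [0, 0, -80, 0, 0.2]
    - [0, 0, -120, 0, 0.2]
    - [0, 0, -160, 0, 0.2]
    - [0, 0, -195, 0, 0.2]
    - [0, 40, -195, 0, 0.2]
    - [0, 80, -195, 0, 0.2]
    - [0, 130, -195, 0, 0.2]
    - [0, 180, -195, 0, 0.2]
    - [0, 230, -195, 0, 0.2]
    - [0, 280, -195, 0, 0.2]

```text
time_s: 5.65
ee_pos: [597.4, -26.8, 241.5]
ee_rot: [0.181, 0.983, -0.0, 0.0]
contact_force: [0.4, -0.3, -1.2]
gripper_width: 0.522
grasp_force: 61.7
```

Request:
servo_tool:
  steps:
    - [0, 40, 0, 0, 0.2]
    - [0, 80, 0, 0, 0.2]
    - [0, 105, 0, 0, 0.2]
    - [0, 105, 0, 0, 0.2]
    - [0, 105, 0, 0, 0.2]
    - [0, 105, 0, 0, 0.2]

```text
time_s: 6.4
ee_pos: [634.4, 68.8, 241.2]
ee_rot: [0.182, 0.983, -0.0, -0.0]
contact_force: [0.2, -0.4, -1.2]
gripper_width: 0.522
grasp_force: 61.8
```

```bash
python3 - <<'E'
from look import *
o,M,c,p,d=look("w2");P=pts(d,c);hsv=cv2.cvtColor(p,cv2.COLOR_BGR2HSV)
print(o["time_s"],o["ee_pos"],M.round(4).tolist(),o["contact_force"],o["gripper_width"])
near=(abs(P[...,0]-560)<70)&(abs(P[...,1]-98)<70)&(P[...,2]>95)
b=(cv2.inRange(hsv,(95,90,50),(125,255,255))>0)&near
y=(cv2.inRange(hsv,(20,90,80),(36,255,255))>0)&near
q=P[b];z=np.median(q[:,2]);print("seat z",z,len(q))
cn=max(cv2.findContours(b.astype(np.uint8),cv2.RETR_EXTERNAL,cv2.CHAIN_APPROX_NONE)[0],key=cv2.contourArea)[:,0]
hull=cv2.convexHull(cn)[:,0]
print("hull circle",circ(np.array([ray(u,v,c,z)[:2] for u,v in hull])))
k,l,s,ce=cv2.connectedComponentsWithStats(y.astype(np.uint8))
for i in range(1,k):
    if s[i,4]>20: print("clip",s[i],np.median(P[l==i],0).round(1),P[l==i].min(0).round(1),P[l==i].max(0).round(1))
E
```

```text
6.4 [634.37300862  68.8199146  241.18973576] [[-0.9338, 0.3577, -0.0], [0.3577, 0.9338, -0.0001], [-0.0, -0.0001, -1.0]] [ 0.23915575 -0.38951288 -1.20831946] 0.522388251842917
seat z 116.47013889712187 10944
hull circle (array([560.80040914,  96.66228982]), np.float64(45.64054512680342))
clip [300  48  25  27 385] [539.6 129.  129.9] [530.7  97.7 115.9] [557.  137.  364.9]
clip [217  92  18  22 343] [543.3  62.4 130.1] [535.   54.8 117.1] [551.4  69.8 133.1]
clip [289 147  22  21 298] [598.8  98.6 129.9] [557.   91.4 115.2] [605.  105.7 364.9]
clip [ 237  265   88   37 1267] [618.6  72.8 256.4] [557.   58.1 254.8] [630.   97.7 364.9]
```

View pics/w2.png

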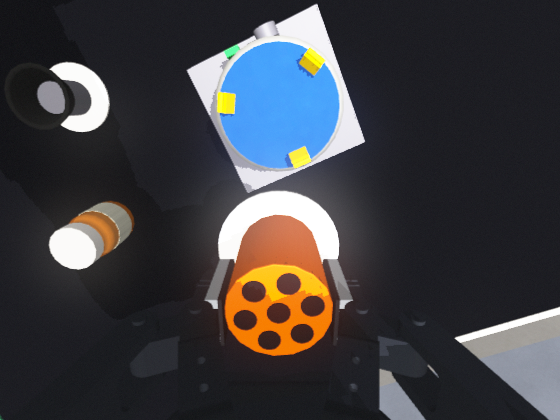

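The wrist view shows the platform centred at about (280,103), with clips at (312,62), (226,103) and (300,157). The head is held upright, its top at (278,308) and flange at (278,240).

```bash
python3 - <<'E'
from look import *
f=np.load("w2.npz");c={k:f[k] for k in "KRt"};d=f["d"];p=f["p"];P=pts(d,c)
hsv=cv2.cvtColor(p,cv2.COLOR_BGR2HSV)
near=(abs(P[...,0]-634)<60)&(abs(P[...,1]-69)<60)
w=near&(abs(P[...,2]-197.5)<5)&(hsv[...,1]<60)&(hsv[...,2]>150)
print("flange z",np.median(P[w][:,2]))
cn=max(cv2.findContours(w.astype(np.uint8),0,1)[0],key=cv2.contourArea)[:,0]
h=cv2.convexHull(cn)[:,0]; h=h[h[:,1]<235]
print("flange",len(h),circ(np.array([ray(u,v,c,197.7)[:2] for u,v in h])))
t=near&(abs(P[...,2]-256.5)<4);q=P[t]
print("top",np.median(q[:,2]),(q.min(0)+q.max(0))/2,np.ptp(q,axis=0))
A=np.c_[q[:,:2]-q[:,:2].mean(0),np.ones(len(q))];print("slope",np.linalg.lstsq(A,q[:,2],rcond=None)[0])
h=cv2.convexHull(max(cv2.findContours(t.astype(np.uint8),0,1)[0],key=cv2.contourArea))[:,0]
print("topcirc",circ(np.array([ray(u,v,c,256.5)[:2] for u,v in h])))
E
```

```text
flange z 197.47305952198445
flange 23 (array([633.14727052,  68.55009005]), np.float64(35.4156180635007))
top 256.55564324383266 [633.8276226   70.2683214  256.49863053] [46.68541677 67.23439759  7.99326695]
slope [ 1.48673326e-02 -5.86576525e-03  2.56489019e+02]
topcirc (array([633.09875728,  69.20235687]), np.float64(28.205246127043566))
```

Request:
servo_tool:
  steps:
    - [30, 0, 0, 0, 0.2]
    - [60, 0, 0, 0, 0.2]
    - [77.7, 0.2, 0, 0, 0.2]
    - [77.7, 0.2, 0, 0, 0.2]
    - [77.7, 0.2, 20, 0, 0.2]
    - [77.7, 0.2, 40, 0, 0.2]
    - [77.7, 0.2, 50, 0, 0.2]
    - [77.7, 0.2, 50, 0, 0.2]
    - [77.7, 0.2, 50, 0, 0.2]

```text
time_s: 7.58
ee_pos: [562.6, 97.5, 191.6]
ee_rot: [0.181, 0.983, 0.0, 0.0]
contact_force: [-0.3, -0.2, -1.0]
gripper_width: 0.524
grasp_force: 61.8
```

```bash
python3 - <<'E'
from look import *
o,M,c,p,d=look("w3");print(o["time_s"],o["ee_pos"],o["contact_force"])
p2,_=read_camera("scene");s=cv2.resize(p2[140:260,230:390],(800,600),interpolation=cv2.INTER_CUBIC);cv2.imwrite("pics/s3.png",s)
E
```

```text
7.575 [562.58974244  97.45590926 191.62960064] [-0.27172624 -0.16693354 -1.00259243]
```

View pics/w3.png

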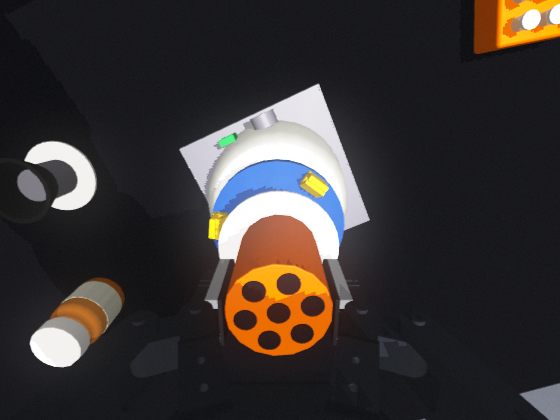

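The wrist view shows the flange centred over the blue platform, with two clips visible outside it at (315,184) and (214,226) and no contact.

Request:
servo_tool:
  steps:
    - [0.4, -0.8, 5, 0, 0.2]
    - [0.4, -0.8, 10, 0, 0.2]
    - [0.4, -0.8, 13, 0, 0.2]
    - [0.4, -0.8, 14, 0, 0.2]
    - [0.4, -0.8, 14, 0, 0.2]
    - [0.4, -0.8, 14, 0, 0.2]

```text
time_s: 8.43
ee_pos: [561.5, 97.0, 177.1]
ee_rot: [0.181, 0.983, 0.0, 0.0]
contact_force: [0.8, 0.5, -2.1]
gripper_width: 0.523
grasp_force: 61.8
```

Request:
servo_tool:
  steps:
    - [0, 0, 1, 0, 0.2]
    - [0, 0, 2, 0, 0.2]
    - [0, 0, 2, 0, 0.2]
    - [0, 0, 2, 0, 0.2]

```text
time_s: 8.93
ee_pos: [561.4, 97.0, 175.0]
ee_rot: [0.181, 0.983, 0.0, -0.0]
contact_force: [-0.4, 0.1, -1.7]
gripper_width: 0.523
grasp_force: 61.8
```

Request:
servo_tool:
  steps:
    - [0, 0, 1, 0, 0.2]
    - [0, 0, 2, 0, 0.2]
    - [0, 0, 2, 0, 0.2]
    - [0, 0, 2, 0, 0.2]

```text
time_s: 9.43
ee_pos: [561.4, 97.0, 173.0]
ee_rot: [0.181, 0.983, -0.0, -0.0]
contact_force: [-1.4, -0.4, -0.6]
gripper_width: 0.526
grasp_force: 61.8
```

Request:
servo_tool:
  steps:
    - [0, 0, 1, 0, 0.2]
    - [0, 0, 2, 0, 0.2]
    - [0, 0, 2, 0, 0.2]
    - [0, 0, 2, 0, 0.2]

```text
time_s: 9.93
ee_pos: [561.5, 97.0, 171.1]
ee_rot: [0.181, 0.983, 0.0, 0.0]
contact_force: [-1.1, 0.1, 1.4]
gripper_width: 0.525
grasp_force: 61.8
```

Request:
servo_tool:
  steps:
    - [0, 0, 1, 0, 0.2]
    - [0, 0, 2, 0, 0.2]
    - [0, 0, 2, 0, 0.2]
    - [0, 0, 2, 0, 0.2]

```text
time_s: 10.42
ee_pos: [561.5, 97.0, 169.0]
ee_rot: [0.181, 0.983, 0.0, 0.0]
contact_force: [-1.1, 1.1, 3.3]
gripper_width: 0.523
grasp_force: 61.7
```

Request:
servo_tool:
  steps:
    - [0, 0, 1, 0, 0.2]
    - [0, 0, 2, 0, 0.2]
    - [0, 0, 2, 0, 0.2]
    - [0, 0, 2, 0, 0.2]

```text
time_s: 10.92
ee_pos: [561.6, 96.9, 167.1]
ee_rot: [0.181, 0.983, -0.0, 0.0]
contact_force: [-1.1, 0.9, 5.8]
gripper_width: 0.523
grasp_force: 61.7
```

Request:
servo_tool:
  steps:
    - [0, 0, 1, 0, 0.2]
    - [0, 0, 1.5, 0, 0.2]
    - [0, 0, 1.5, 0, 0.2]

```text
time_s: 11.3
ee_pos: [561.7, 96.9, 165.7]
ee_rot: [0.181, 0.983, 0.0, 0.0]
contact_force: [-1.0, 0.1, 6.8]
gripper_width: 0.519
grasp_force: 61.8
```

Request:
servo_tool:
  steps:
    - [0, 0, 1, 0, 0.2]
    - [0, 0, 1, 0, 0.2]
    - [0, 0, 1, 0, 0.2]

```text
time_s: 11.68
ee_pos: [561.7, 96.9, 164.8]
ee_rot: [0.181, 0.983, 0.0, 0.0]
contact_force: [-1.3, 0.4, 7.2]
gripper_width: 0.52
grasp_force: 61.8
```

Request:
servo_tool:
  steps:
    - [0, 0, 1, 0, 0.2]
    - [0, 0, 1, 0, 0.2]
    - [0, 0, 1, 0, 0.2]

```text
time_s: 12.05
ee_pos: [561.7, 96.9, 163.9]
ee_rot: [0.181, 0.983, 0.0, 0.0]
contact_force: [0.1, -0.4, 8.3]
gripper_width: 0.525
grasp_force: 61.9
```

Request:
servo_tool:
  steps:
    - [0, 0, 1, 0, 0.2]
    - [0, 0, 1, 0, 0.2]
    - [0, 0, 1, 0, 0.2]

```text
time_s: 12.42
ee_pos: [561.8, 96.9, 162.9]
ee_rot: [0.181, 0.983, 0.0, 0.001]
contact_force: [-1.1, 1.6, 9.2]
gripper_width: 0.522
grasp_force: 62.0
```

Request:
servo_tool:
  steps:
    - [0, 0, 1, 0, 0.2]
    - [0, 0, 1, 0, 0.2]
    - [0, 0, 1, 0, 0.2]

```text
time_s: 12.8
ee_pos: [561.5, 96.9, 161.4]
ee_rot: [0.181, 0.983, -0.0, -0.0]
contact_force: [0.6, 0.5, 2.2]
gripper_width: 0.525
grasp_force: 61.9
```

The force dropped at z≈161.5, so the clips have snapped. Now the tug.

Request:
servo_tool:
  steps:
    - [0, 0, -1, 0, 0.2]
    - [0, 0, -2, 0, 0.2]
    - [0, 0, -3, 0, 0.2]
    - [0, 0, -4, 0, 0.2]
    - [0, 0, -4, 0, 0.2]
    - [0, 0, -4, 0, 0.2]

```text
time_s: 13.55
ee_pos: [561.2, 97.0, 165.3]
ee_rot: [0.181, 0.983, -0.0, -0.0]
contact_force: [-1.2, 0.5, -5.1]
gripper_width: 0.52
grasp_force: 61.7
```

```bash
python3 - <<'E'
from look import *
o,M,c,p,d=look("w4");print(o["time_s"],o["ee_pos"],o["contact_force"])
E
```

```text
13.55 [561.24046793  96.96068362 165.31708587] [-1.23436898  0.50825894 -5.12291899]
```

View pics/w4.png

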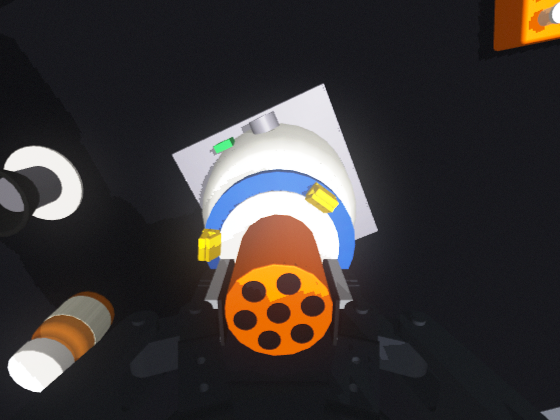

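The wrist view shows the clips at (322,198) and (208,246) lying over the flange edge, and the pull confirms a hold. I'll raise a little more.

Request:
servo_tool:
  steps:
    - [0, 0, -1, 0, 0.2]
    - [0, 0, -1.8, 0, 0.2]
    - [0, 0, -1.8, 0, 0.2]
    - [0, 0, -1.8, 0, 0.2]
    - [0, 0, -1.8, 0, 0.2]

```text
time_s: 14.22
ee_pos: [561.3, 97.0, 167.2]
ee_rot: [0.181, 0.983, -0.0, -0.0]
contact_force: [-1.3, 1.0, -7.1]
gripper_width: 0.527
grasp_force: 62.1
```

```bash
python3 - <<'E'
from look import *
o,M,c,p,d=look("w5");print(o["time_s"],o["contact_force"])
def sz(p,d,c):
    P=pts(d,c);hsv=cv2.cvtColor(p,cv2.COLOR_BGR2HSV);m=(cv2.inRange(hsv,(95,90,50),(125,255,255))>0)&(abs(P[...,0]-561)<46)&(abs(P[...,1]-97)<46)&(abs(P[...,2]-117)<8);return np.median(P[m][:,2]),m.sum()
for n in("w2","w3","w4"):
    f=np.load(n+".npz");print(n,sz(f["p"],f["d"],{k:f[k] for k in "KRt"}))
print(sz(p,d,c))
s,_=read_camera("scene");cv2.imwrite("pics/s5.png",cv2.resize(s[140:260,230:390],(800,600),interpolation=cv2.INTER_CUBIC))
E
```

```text
14.225 [-1.32101235  0.98106882 -7.08944649]
w2 (np.float64(116.46680673531591), np.int64(10888))
w3 (np.float64(116.49090551694536), np.int64(3428))
w4 (np.float64(117.79936533875699), np.int64(3392))
(np.float64(119.31264163183404), np.int64(3418))
```

View pics/s5.png

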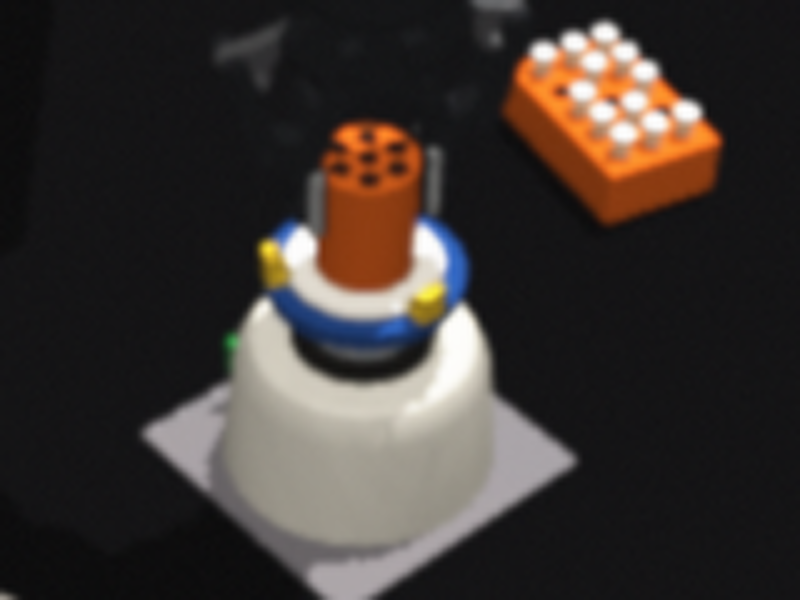

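The scene crop shows the platform lifted, with the flange level under the clips at (425,302) and (272,262). The seat has risen 2.8 mm. Next I lower and release.

Request:
servo_tool:
  steps:
    - [0, 0, 1, 0, 0.2]
    - [0, 0, 2, 0, 0.2]
    - [0, 0, 3, 0, 0.2]
    - [0, 0, 4, 0, 0.2]
    - [0, 0, 4.5, 0, 0.2]
    - [0, 0, 4.5, 0, 0.2]
    - [0, 0, 4.5, 0, 0.2]

```text
time_s: 15.2
ee_pos: [561.7, 97.0, 163.0]
ee_rot: [0.181, 0.983, 0.0, 0.0]
contact_force: [-1.7, -0.2, 1.5]
gripper_width: 0.521
grasp_force: 62.0
```

Request:
servo_tool:
  steps:
    - [0, 0, 0, 0, 0.55]
    - [0, 0, 0, 0, 0.6]
    - [0, 0, 0, 0, 0.7]
    - [0, 0, 0, 0, 0.85]
    - [0, 0, 0, 0, 1]
    - [0, 0, 0, 0, 1]
    - [0, 0, 0, 0, 1]
  squeeze: 20

```text
time_s: 16.08
ee_pos: [561.4, 97.0, 162.8]
ee_rot: [0.181, 0.983, -0.0, -0.0]
contact_force: [0.5, 0.5, -0.5]
gripper_width: 1.001
grasp_force: 0.0
```

Request:
servo_tool:
  steps:
    - [0, 0, -20, 0, 1]
    - [0, 0, -50, 0, 1]
    - [0, 0, -80, 0, 1]
    - [-30, 0, -110, 0, 1]
    - [-60, 0, -120, 0, 1]
    - [-60, 0, -120, 0, 1]
    - [-60, 0, -120, 0, 1]

```text
time_s: 16.95
ee_pos: [617.0, 75.7, 282.3]
ee_rot: [0.181, 0.983, -0.0, -0.0]
contact_force: [-0.9, 0.4, -0.8]
gripper_width: 0.997
grasp_force: 0.0
```

```bash
python3 - <<'E'
from look import *
o,M,c,p,d=look("w6");print(o["time_s"],o["ee_pos"],o["contact_force"],o["gripper_width"])
P=pts(d,c);k=(abs(P[...,0]-561)<46)&(abs(P[...,1]-97)<46)
t=k&(P[...,2]>172)&(P[...,2]<184);q=P[t];print("top",np.median(q,0),(q.min(0)+q.max(0))/2)
hsv=cv2.cvtColor(p,cv2.COLOR_BGR2HSV);m=(cv2.inRange(hsv,(95,90,50),(125,255,255))>0)&k&(abs(P[...,2]-117)<8);print("seat",np.median(P[m][:,2]))
E
```

```text
16.95 [616.96668253  75.7043933  282.31584633] [-0.88928106  0.36065186 -0.82571797] 0.9973155097371411
top [560.86337857  96.62180612 178.68406522] [561.6411312   96.26706964 178.63625517]
seat 115.66116566802573
```

View pics/w6.png

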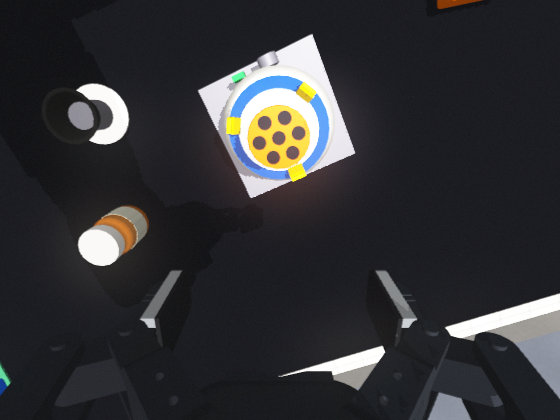

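The wrist view shows the head seated at (278,137), centred, with all three clips (307,90), (234,126) and (297,172) over the flange. The fingers are clear of it.

```bash
python3 -c "
from cell import *
print(close_job())"
```

```text
the job is handed in; nothing more can be done
None
```

The orange attachment is clipped on under all three clips, the tug raised the platform about 2.8 mm, and it was released centred with the seat back at its rest height; the job is handed in at about 17 s, though no verdict was returned.

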